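# Clamp a specimen bar in the ratchet vise

### The arm

A 6-joint arm with a two-finger parallel gripper is mounted at the origin on the work surface. World frame = base frame: x ahead of the robot, y to its left, z up, the work surface at z = 0. Lengths are in mm, angles in degrees, forces in N, time in s.
With the tool pointing down it reaches from about 300 to 850 mm from the base axis. Payload 4.2 kg.
Tool frame: the origin (TCP) lies midway between the tips of the shut fingers; the grasp point (between the pads) lies 19 mm behind it (env.grip_depth is the distance from the TCP to the grasp point, in mm); z points along the fingers, y is the line along which they close (so a half turn about z gives the same grasp; the last joint's range is limited). The gripper opens to 91 mm and grips with 3 to 60 N. Pads are 32 mm wide; open, the fingers measure 118 mm over their backs; the gripper's body (76 mm by 178 mm) begins 60 mm behind the grasp point.
Start: joints at [68.01, 18.312, 89.639, -0, 72.044, -1.146], TCP at [204.604, 537.383, 213.976] pointing down, gripper open.
Joint ranges: [-177.97, 177.97], [-48.28, 115.42], [12.27, 149.76], [-77.06, 257.06], [2.81, 150.46], [-146.56, 146.56]. Speed limits (degrees/s): [147.25, 147.25, 180, 180, 180, 180].

### API

Orientations are given as [roll, pitch, yaw] about the fixed x, y, z axes, in that order (R = Rz(yaw) Ry(pitch) Rx(roll)).
In Python, from workcell import env, eyes gives the robot as it stands.
- The arm moves only by the tool send_rows, never from a script. Its argument "motion" is a list of rows, each a list of 7 numbers: the shift along the world's x, y, z normalised to -1 to 1, where 1 is 0.5 m, then the turn, a rotation vector about the world's x, y, z normalised to -1 to 1, where 1 is 60 degrees, then the opening, from -1 (shut) to 1 (fully open). A call has 1 to 20 rows; each row is the pose to reach, as a shift and turn from the pose commanded when the call began; what a row does not reach only later rows make up. A row lasts 1/8 s, in which the tool goes at most 62.5 mm and 10.7 degrees, less where a joint would pass 70% of its speed; a pose out of reach is approached as far as the arm can. A call with a number of a shift or a turn outside -1 to 1 is refused whole. A call with a gripper value outside its range is refused whole. The fingers move at their own pace and stop on an object; "squeeze" is the grip in N (left out, the last holds). Time passes only in rows, so rows that repeat a pose let the fingers close. It gives the time, the measured TCP pose, the force, the opening and the grip force at its end, in the units of the state.
- env.state(): the state, without advancing time (a new reading comes with each control period).
- eyes.grab_frame(name): name is "scene" or "top" or "wrist"; returns a dict with "pixels" (384x512x3 uint8, red, green, blue), "depth" (384x512 float32, mm along the optical axis (not along the pixel's ray), 0 where there is no reading), "fx", "fy", "cx", "cy" (pixels), "R" (3x3) and "t" (3): a world point X has camera coordinates R X + t; the wrist camera has in their place "T_tool_cam" (4x4, takes a point from camera to tool coordinates, whose origin is the TCP and whose axes are the flange's). Camera axes: x right, y down, z forward; pixel columns grow to the right and rows downward; lengths in mm; the calibration is good to about 2 mm. A picture is of the moment at which its call begins: read the wrist's pose just before it.
- env.job_done(): hands the job in; it is judged then, once.
The state is a dict: "time_s": time; "qpos": joint angles; "qvel": joint speeds; "effort": joint torques, N m; "ee_pos": TCP position; "ee_rot": TCP orientation; "force": force on the tool from outside, world axes, zero at the start; "torque": the same for the moment, N m; "gripper_width": finger opening in mm; "gripper_force": force on a finger pad.
Only numpy, scipy, OpenCV 4.12 (cv2) and the standard library are available. Lean on these libraries where they do the work, as an engineer would, in place of code of your own. Each camera call takes 0.05 s, during which the arm holds its last target. There are 200 camera calls.

### The job

Take the pale silvery aluminium bar out of its V-cradle without rolling it away, lay it across the two bed rails of the blue ratchet vise between its jaws, centred lengthways, and let go of it. Then pump the vise's red lever pad down with full strokes until the jaw grips the bar firmly, and stop there: one stroke too many over-tightens it and the ratchet cannot be undone. Leave the lever free to spring up, and leave the copper bar in its cradle.

Things in the scene. Friction and masses are not known exactly. Their poses are not given: they have to be found in the camera images.
- bar: the loose aluminium bar to be clamped: plain round, 32 mm diameter, 110 mm long, about 0.24 kg; origin at its centre, x along it, level. It starts in one of two alike grey cradles, its centre 50 mm above the table
- cradle_a: the aluminium bar's cradle, fixed; origin under its centre, x along the bar. Base plate 90 x 75 mm, 8 mm high; two shallow black 30-degree V supports, 10 mm thick, at x = +-36 mm carry the bar; between them the middle 60 mm of the bar is free down to the base plate
- copper_bar: copper-coloured bar of the same size (0.75 kg) in the other cradle; origin at its centre, x along it; leave it alone
- vise: blue ratchet vise, fixed; origin at table height, x along the bar to be laid in; the jaw closes towards +y. Base plate 130 mm along x, y from -165 to +78 mm, 10 mm high. Bed: two rails 8 mm wide at x = +-44 mm, y from -48 to +52 mm, flat tops 40 mm above the table. Two cheeks at x = +-25 mm, y from -132 to -82 mm, 74 mm high, carry the lever
- bed_spot (a point): where to lay the centre of the bar: mid-bed, 56 mm above the table, axes as the vise's. Jaw and anvil are forks of two prongs 10 mm wide at x = +-34 mm, 68 mm high; between the prongs (x within 29 mm) all is free down to z = 22 mm, room for fingers. Here the bar clears both by 7 mm or more; it may roll a little once let go, the jaw pushes it along to the anvil
- jaw: moving jaw; origin on its face midway between the prongs, 56 mm above the table, axes as the vise's; it starts 23 to 34 mm short of bed_spot. The fixed anvil faces it, 23 to 42 mm beyond bed_spot; its setting is not given: feel it. The prongs are sprung: on the bar they press with about 24 N at first and 1.5 N more per mm. The tooth that first clamps gives 24 to 36 N; a whole tooth more is too much
- ratchet (a point): the pawl and 8 mm toothed rack under the lever. One full stroke moves the jaw one tooth (the first may be less); a stroke cut short by over a tenth is lost, the jaw goes back. 3 to 7 strokes are needed. The jaw drops back 1 to 2 mm as the lever rises, so stiffness felt only in a stroke's last fifth is no grip yet: the next stroke is then stiff from early on and must be finished
- lever (a joint): angle of the lever in rad: 0 at rest (up), 0.35 fully down at its stop; a spring brings it up again
- lever_pad (a point): centre of the top face of the red press pad (44 mm along the vise's x, 34 mm along y) at the lever's end, 99 mm from the pivot, 86 mm above the table at rest; a full stroke takes it 35 mm straight down to a hard stop. It takes 2 to 6 N while the jaw runs freely or only pushes the bar along, 11 to 20 N once the jaw bears on bar and anvil
There are look-alikes about, which are no part of the job. What is meant by the bar is not green, and is the larger of those in its own colour.

How it is judged:
By the outcome, as a careful person would: the job done as asked, in the order asked, and still so for the second after the job is handed in, with the robot touching nothing.
It also fails if it takes over 64 s, if anything falls off the work surface, if the arm or the gripper's body presses on something with over 40 N, if the wrist force passes 120 N, or if a joint passes its speed limit or range.

## Working session

There is one attempt and no reset: what is moved stays moved. The work goes in short steps, Python scripts to look and compute and a tool call to move; the robot and the scene stay as the last step left them, time stands still between calls to the robot, and variables do not carry over. Pictures are saved under pics/ and viewed, at most 10 in all, crops included, and the job is handed in when it is done.

Besides the shell and the picture viewer there is one more tool, called after "Call:" by a JSON object that holds its "fn" and its "kwargs", one argument or row to a line. send_rows: Moves the arm, as the interface text tells. Its arguments: {"type":"object","properties":{"motion":{"type":"array"},"squeeze":{"type":"number"}},"required":["motion"]}

```bash
mkdir -p pics
python3 - <<'E'
from workcell import env, eyes
import cv2, numpy as np, pickle
print(env.state())
F={}
for n in("scene","top"):
    f=eyes.grab_frame(n);F[n]=f
    print(n,f["R"],f["t"],f["fx"],f["cx"],f["cy"])
pickle.dump(F,open("f0.pkl","wb"))
im=np.hstack([F["scene"]["pixels"],F["top"]["pixels"]])
cv2.imwrite("pics/top0.png",cv2.resize(F["top"]["pixels"][:,:,::-1],(800,600)))
cv2.imwrite("pics/sc0.png",cv2.resize(F["scene"]["pixels"][:,:,::-1],(800,600)))
E
```

```text
{'time_s': 0.0, 'qpos': array([ 6.80111868e+01,  1.83486893e+01,  8.97083208e+01, -3.98680739e-04,
        7.20410657e+01, -1.14601146e+00]), 'qvel': array([ 0.02752896, -0.02463242, -0.08071522,  0.01692191,  0.08760529,
       -0.08849344]), 'effort': array([-1.61600005e-03, -4.12451649e+01, -2.31976676e+01,  7.26649957e-02,
        4.55050659e-02, -1.45644926e-04]), 'ee_pos': array([204.39915425, 536.89796673, 213.13687856]), 'ee_rot': array([-1.79901936e+02, -1.58257885e-03,  1.59157320e+02]), 'force': array([-0.76464901, -0.24074289, -0.20445993]), 'torque': array([-0.00935128,  0.03718369,  0.01804222]), 'gripper_force': 0.0, 'gripper_width': 91.47047696215637}
scene [[-0.72964004  0.68348099  0.02188938]
 [ 0.41379247  0.46676987 -0.78160199]
 [-0.54442741 -0.56123045 -0.62339328]] [ 281.25177496 -243.98671751 1433.19516282] 398.5744746625167 255.29206214626717 194.01719201007475
top [[-0.01844646 -0.99978848 -0.00909537]
 [-0.9966272   0.01911415 -0.07980525]
 [ 0.07996222  0.00759257 -0.99676898]] [ 164.63393749  546.60946355 1185.79539244] 390.23853569235973 254.86846820213134 191.34363427716707
```

View pics/top0.png

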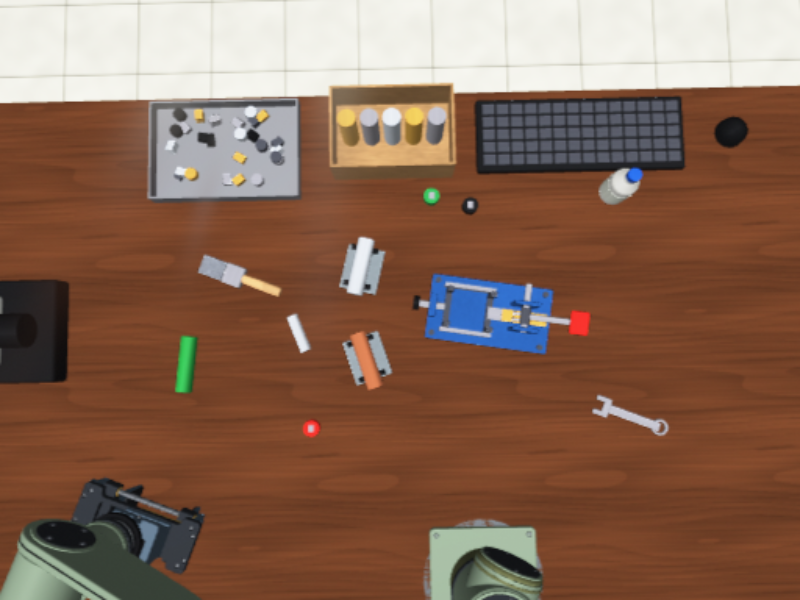

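View pics/sc0.png

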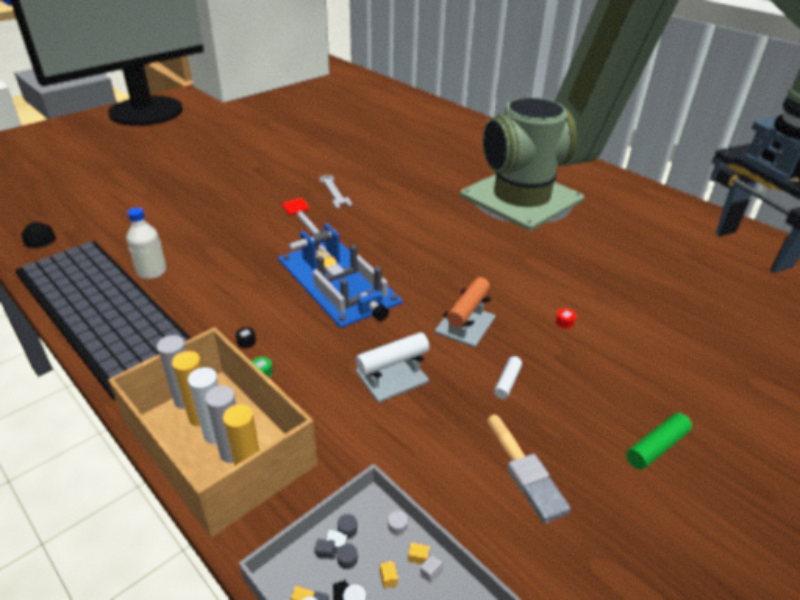

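Top view: silvery candidates are the bar in the grey cradle (361,266) and a small loose one on the table (298,333). The one in the cradle is larger, so it fits. Copper bar is at (367,360), the green look-alike at (186,364), the vise at (490,313), and its red pad at (580,323).

```bash
cat > h.py <<'E'
import numpy as np, cv2
def plane(f,uv,z):
    uv=np.atleast_2d(uv).astype(float)
    d=np.c_[(uv[:,0]-f["cx"])/f["fx"],(uv[:,1]-f["cy"])/f["fy"],np.ones(len(uv))]@f["R"]
    c=-f["R"].T@f["t"]
    return c+d*((z-c[2])/d[:,2])[:,None]
def proj(f,X):
    p=np.atleast_2d(X)@f["R"].T+f["t"]
    return np.c_[f["fx"]*p[:,0]/p[:,2]+f["cx"],f["fy"]*p[:,1]/p[:,2]+f["cy"]]
def big(m,roi=None):
    m=m.astype(np.uint8)
    if roi: 
        k=np.zeros_like(m);x0,y0,x1,y1=roi;k[y0:y1,x0:x1]=1;m=m*k
    c,_=cv2.findContours(m,cv2.RETR_EXTERNAL,cv2.CHAIN_APPROX_NONE)
    return max(c,key=cv2.contourArea)
def rect(f,c,z):
    P=plane(f,c.reshape(-1,2),z)[:,:2]
    (cx,cy),(w,h),a=cv2.minAreaRect(P.astype(np.float32))
    if w<h: w,h,a=h,w,a+90
    return np.round([cx,cy,w,h,(a+90)%180-90],1)
E
python3 - <<'E'
from h import *
import pickle
F=pickle.load(open("f0.pkl","rb"));f=F["top"];p=f["pixels"];hsv=cv2.cvtColor(p,cv2.COLOR_RGB2HSV)
H,S,V=[hsv[:,:,i].astype(int) for i in range(3)]
roi=(205,140,260,200)
print(p[170,231],p[165,223])
for t in(190,210,225): 
    c=big((S<40)&(V>t),roi);print("bar",t,cv2.contourArea(c),rect(f,c,50))
c=big((H<12)&(S>110)&(V>150),(215,205,260,255));print("copper",rect(f,c,50))
blue=(H>100)&(H<125)&(S>130)
m=cv2.morphologyEx(blue.astype(np.uint8),cv2.MORPH_CLOSE,np.ones((15,15)))
c=big(m,(255,160,370,240));print("vise base",rect(f,c,10))
c=big(((H<8)|(H>172))&(S>180)&(V>150),(350,180,400,230));print("pad",rect(f,c,86))
g=F["scene"]
hs=cv2.cvtColor(g["pixels"],cv2.COLOR_RGB2HSV).astype(int)
m=((hs[...,0]<8)|(hs[...,0]>172))&(hs[...,1]>180)&(hs[...,2]>150)
c=big(m,(160,110,220,150));print("pad scene",rect(g,c,86))
m=(hs[...,1]<40)&(hs[...,2]>190)
c=big(m,(220,200,280,250));print("bar scene",cv2.contourArea(c),rect(g,c,50))
a=cv2.resize(p[130:270,190:400,::-1],(800,533),interpolation=cv2.INTER_CUBIC)
cv2.imwrite("pics/crop1.png",a)
E
```

```text
[236 240 245] [164 174 182]
bar 190 286.5 [615.2 229.4 109.8  28.3 -14.1]
bar 210 257.5 [615.2 229.5 109.9  25.8 -14. ]
bar 225 227.5 [615.2 229.4 108.4  22.9 -14.7]
copper [431.5 220.3 110.9  29.5  17.6]
vise base [519.4 -24.6 241.1 128.4  81. ]
pad [ 494.7 -182.9   45.1   36.7   -9.2]
pad scene [ 494.9 -182.8   53.8   48.7   76.4]
bar scene 419.0 [604.7 223.  114.6  35.5 -13.7]
```

View pics/crop1.png

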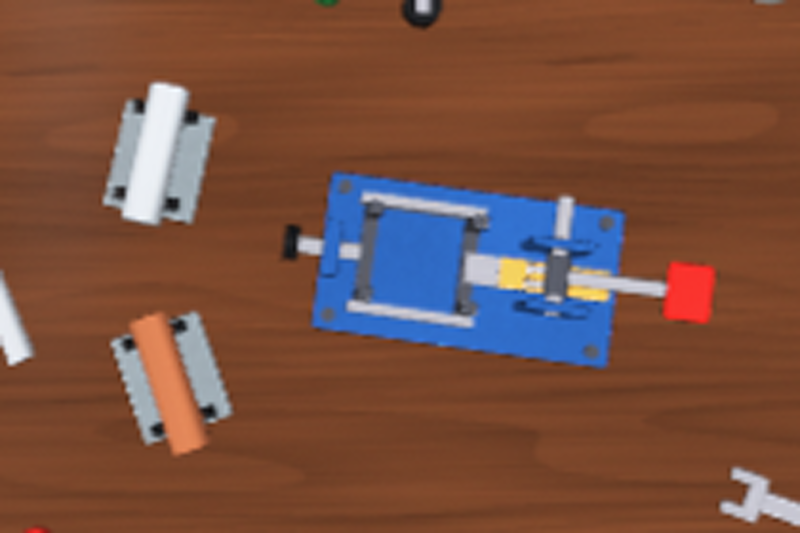

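The crop confirms the large silvery bar in its cradle at (155,153). Jaw prongs are at about (475,260), anvil prongs at about (370,250), and the red pad is on the −y side. I'll go above the bar and check from near.

Call:
{"fn": "send_rows", "kwargs": {
  "motion": [
    [0.822,-0.616,0,0,0,0.114,1],
    [0.822,-0.616,0,0,0,0.114,1],
    [0.822,-0.616,0,0,0,0.114,1],
    [0.822,-0.616,0,0,0,0.114,1],
    [0.822,-0.616,0,0,0,0.114,1],
    [0.822,-0.616,0,0,0,0.114,1],
    [0.822,-0.616,0,0,0,0.114,1],
    [0.822,-0.616,0,0,0,0.114,1],
    [0.822,-0.616,0,0,0,0.114,1],
    [0.822,-0.616,0,0,0,0.114,1],
    [0.822,-0.616,0,0,0,0.114,1],
    [0.822,-0.616,0,0,0,0.114,1]
  ]
}}

```text
time_s: 1.6
ee_pos: [614.4, 230.7, 214.3]
ee_rot: [180.0, -0.0, 166.1]
force: [-0.6, 0.4, 0.0]
gripper_width: 91.2
gripper_force: 0.0
```

```bash
cat >> h.py <<'E'
def wrist():
    from workcell import env,eyes
    from scipy.spatial.transform import Rotation as Ro
    s=env.state(); f=eyes.grab_frame("wrist")
    Rt=Ro.from_euler("xyz",s["ee_rot"],degrees=True).as_matrix()
    T=np.asarray(f["T_tool_cam"]); Rw=Rt@T[:3,:3]; c=Rt@T[:3,3]+s["ee_pos"]
    f["R"]=Rw.T; f["t"]=-Rw.T@c
    return s,f
E
python3 - <<'E'
from h import *
import pickle
s,f=wrist();print(s["time_s"],s["ee_pos"],s["ee_rot"],s["force"],s["qpos"]);print(f["T_tool_cam"],f["fx"])
pickle.dump(f,open("w1.pkl","wb"))
print(proj(f,[[615,229,50],[526,18,56]]))
cv2.imwrite("pics/w1.png",f["pixels"][:,:,::-1])
E
```

```text
1.6 [614.43301508 230.68638069 214.31265683] [ 1.79981253e+02 -8.40036373e-03  1.66111174e+02] [-0.56689599  0.37881958  0.04213801] [ 1.95640744e+01  2.57454663e+01  7.79738235e+01  2.08677516e-02
  7.62773856e+01 -5.65520480e+01]
[[-1.86831014e-04 -9.72500946e-01 -2.32898853e-01  6.55266050e+01]
 [ 9.99999968e-01 -2.21760695e-04  1.23793984e-04  1.20285901e+00]
 [-1.72037578e-04 -2.32898822e-01  9.72500956e-01 -1.72089586e+02]
 [ 0.00000000e+00  0.00000000e+00  0.00000000e+00  1.00000000e+00]] 264.75261051350276
[[251.77256466 183.30887699]
 [ 69.31081717 155.99967269]]
```

View pics/w1.png

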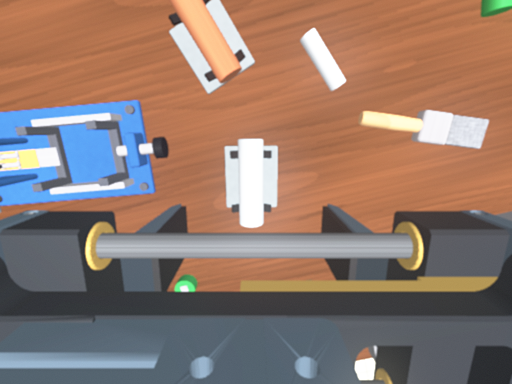

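Wrist view: the silvery bar is upright at (251,183) between the fingers. The vise is at left, with its bed about (80,155), the anvil prongs at about x=125 and the jaw prongs at about x=50.

Run:
```python
from h import *
import pickle
f=pickle.load(open("w1.pkl","rb"));p=f["pixels"];hsv=cv2.cvtColor(p,cv2.COLOR_RGB2HSV).astype(int)
d=f["depth"]
for t in(200,215,225):
    c=big((hsv[...,1]<30)&(hsv[...,2]>t),(232,130,272,232));print(t,rect(f,c,50),rect(f,c,60))
# world cloud of vise
v,u=np.mgrid[0:384,0:512]
ok=d>0
X=(np.c_[((u-f["cx"])/f["fx"]*d)[ok],((v-f["cy"])/f["fy"]*d)[ok],d[ok]]-f["t"])@f["R"]
rgb=p[ok]
m=(hsv[...,0]>100)&(hsv[...,0]<125)&(hsv[...,1]>130)
# bar top by depth
b=X[(abs(X[:,0]-615)<30)&(abs(X[:,1]-229)<30)&(X[:,2]>55)]
print("bartop",b.mean(0),b[:,2].max(),len(b))
yaw=np.radians(-9);O=np.array([526.2,18.4]);
Q=X.copy();dd=X[:,:2]-O
Q[:,0]=dd@[np.cos(yaw),np.sin(yaw)];Q[:,1]=dd@[-np.sin(yaw),np.cos(yaw)]
k=(abs(Q[:,2]-40)<4)&(abs(Q[:,0])<60)&(abs(Q[:,1])<60)&(np.abs(np.abs(Q[:,0])-44)<12)
for sgn in(1,-1):
    q=Q[k&(Q[:,0]*sgn>0)];print("rail",sgn,len(q),q[:,0].min(),q[:,0].max(),np.median(q[:,0]),q[:,1].min(),q[:,1].max(),np.polyfit(q[:,1],q[:,0],1))
k=(Q[:,2]>60)&(Q[:,2]<75)&(abs(Q[:,0])<45)&(abs(Q[:,1])<60)
for sgn in(1,-1):
    for s2 in (1,-1):
        q=Q[k&(Q[:,0]*sgn>0)&(Q[:,1]*s2>0)]
        if len(q): print("prong x",sgn,"y",s2,len(q),q.mean(0),q[:,1].min(),q[:,1].max())
```

```text
200 [616.7 228.2 116.1  51.4 -13.9] [614.8 228.7 112.7  49.9 -13.9]
215 [616.7 228.2 116.1  51.4 -13.9] [614.8 228.7 112.7  49.9 -13.9]
225 [616.7 228.2 116.1  51.4 -13.9] [614.8 228.7 112.7  49.9 -13.9]
bartop [591.82878567 238.96480642 310.1519624 ] 345.5119283385321 14068
rail 1 479 32.07771656161372 47.21632995642697 42.89847602802832 -48.78893562372493 51.64744267155564 [7.46914611e-03 4.25101166e+01]
rail -1 595 -49.00588260823101 -32.021979505203284 -44.44034537538289 -48.78778885449343 51.78765999255566 [-8.76536278e-03 -4.39851260e+01]
prong x 1 y 1 115 [32.75181165 42.90535256 67.4787303 ] 35.02594520911016 47.7433727353396
prong x 1 y -1 130 [ 32.7364066  -39.1276747   67.17028177] -46.7142547209509 -34.54826164639394
prong x -1 y 1 127 [-34.64542392  42.98434724  67.69490191] 35.57852556830762 48.13644935522736
prong x -1 y -1 142 [-34.78077067 -38.87608546  67.29619746] -47.22717360520497 -33.96271866763104
```

Run:
```python
from h import *
import pickle
f=pickle.load(open("w1.pkl","rb"));d=f["depth"]
v,u=np.mgrid[0:384,0:512];ok=d>0
X=(np.c_[((u-f["cx"])/f["fx"]*d)[ok],((v-f["cy"])/f["fy"]*d)[ok],d[ok]]-f["t"])@f["R"]
a=np.radians(-14);O=np.array([615,229]);D=X[:,:2]-O
Q=np.c_[D@[np.cos(a),np.sin(a)],D@[-np.sin(a),np.cos(a)],X[:,2]]
b=Q[(abs(Q[:,0])<70)&(abs(Q[:,1])<25)&(Q[:,2]>48)&(Q[:,2]<75)]
print(len(b),b.min(0),b.max(0))
t=b[b[:,2]>62];print("top",np.median(t,0),np.polyfit(t[:,0],t[:,1],1))
```

```text
2129 [-56.73127264 -18.19793219  48.53058505] [52.46438536 22.84237213 69.27649484]
top [-5.61107644 -2.0177904  66.11574243] [ 0.0094479  -1.91306851]
```

Call:
{"fn": "send_rows", "kwargs": {
  "motion": [
    [-0.004,-0.006,-0.08,0,0,0.006,1],
    [-0.004,-0.006,-0.16,0,0,0.006,1],
    [-0.004,-0.006,-0.22,0,0,0.006,1],
    [-0.004,-0.006,-0.26,0,0,0.006,1],
    [-0.004,-0.006,-0.28,0,0,0.006,1],
    [-0.004,-0.006,-0.28,0,0,0.006,1],
    [-0.004,-0.006,-0.28,0,0,0.006,1]
  ]
}}

```text
time_s: 2.52
ee_pos: [614.2, 226.8, 75.2]
ee_rot: [179.9, 0.1, 166.4]
force: [0.1, 0.1, 0.8]
gripper_width: 90.9
gripper_force: 0.0
```

Run:
```python
from h import *
s,f=wrist();d=f["depth"];print(s["ee_pos"],s["ee_rot"],s["force"])
v,u=np.mgrid[0:384,0:512];ok=d>0
X=(np.c_[((u-f["cx"])/f["fx"]*d)[ok],((v-f["cy"])/f["fy"]*d)[ok],d[ok]]-f["t"])@f["R"]
a=np.radians(-14);O=np.array([615,229]);D=X[:,:2]-O
Q=np.c_[D@[np.cos(a),np.sin(a)],D@[-np.sin(a),np.cos(a)],X[:,2]]
b=Q[(abs(Q[:,0])<80)&(abs(Q[:,1])<22)&(Q[:,2]>50)&(Q[:,2]<75)]
print(len(b),b.min(0),b.max(0))
t=b[b[:,2]>60];print("top",np.median(t,0),np.polyfit(t[:,0],t[:,1],1))
cv2.imwrite("pics/w2.png",f["pixels"][:,:,::-1])
```

```text
[614.20801619 226.80882936  75.15786459] [1.79928159e+02 1.01273913e-01 1.66371186e+02] [0.06709093 0.10037837 0.7643035 ]
4616 [-57.12621161 -17.98706696  50.99952512] [52.65372157 13.79634484 69.628832  ]
top [-19.84768393  -1.97261227  65.9734937 ] [ 0.0077684  -1.91462072]
```

View pics/w2.png

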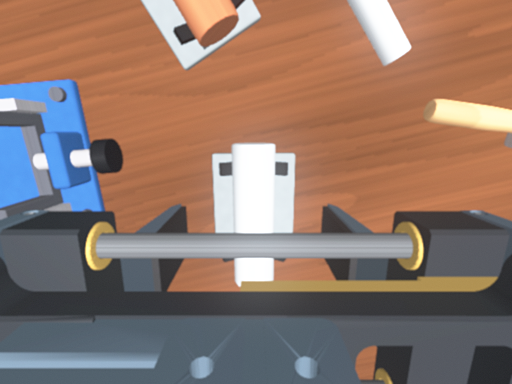

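Call:
{"fn": "send_rows", "kwargs": {
  "motion": [
    [-0.003,0.002,-0.03,0,0,0,1],
    [-0.003,0.002,-0.06,0,0,0,1],
    [-0.003,0.002,-0.08,0,0,0,1],
    [-0.003,0.002,-0.086,0,0,0,1],
    [-0.003,0.002,-0.086,0,0,0,1],
    [-0.003,0.002,-0.086,0,0,0,-0.2],
    [-0.003,0.002,-0.086,0,0,0,-0.24],
    [-0.003,0.002,-0.086,0,0,0,-0.28],
    [-0.003,0.002,-0.086,0,0,0,-0.32],
    [-0.003,0.002,-0.086,0,0,0,-0.36],
    [-0.003,0.002,-0.086,0,0,0,-0.5],
    [-0.003,0.002,-0.086,0,0,0,-1],
    [-0.003,0.002,-0.086,0,0,0,-1],
    [-0.003,0.002,-0.086,0,0,0,-1]
  ],
  "squeeze": 20
}}

```text
time_s: 4.32
ee_pos: [611.9, 227.0, 31.0]
ee_rot: [-180.0, -0.0, 166.4]
force: [-0.5, -2.1, 1.1]
gripper_width: 31.5
gripper_force: 20.0
```

Call:
{"fn": "send_rows", "kwargs": {
  "motion": [
    [0,0,0.02,0,0,0,-1],
    [0,0,0.05,0,0,0,-1],
    [0,0,0.1,0,0,0,-1],
    [0,0,0.16,0,0,0,-1],
    [-0.02,-0.06,0.2,0,0,0.02,-1],
    [-0.05,-0.13,0.2,0,0,0.04,-1],
    [-0.09,-0.21,0.2,0,0,0.06,-1],
    [-0.13,-0.3,0.2,0,0,0.077,-1],
    [-0.16,-0.37,0.2,0,0,0.077,-1],
    [-0.174,-0.41,0.2,0,0,0.077,-1],
    [-0.174,-0.417,0.2,0,0,0.077,-1],
    [-0.174,-0.417,0.2,0,0,0.077,-1],
    [-0.174,-0.417,0.2,0,0,0.077,-1]
  ]
}}

```text
time_s: 5.95
ee_pos: [525.7, 19.9, 130.9]
ee_rot: [180.0, 0.0, 171.0]
force: [-0.6, -0.3, -2.5]
gripper_width: 31.4
gripper_force: 20.0
```

```bash
cat > v.py <<'E'
from h import *
import sys
s,f=wrist();d=f["depth"];print(s["ee_pos"],s["ee_rot"],s["force"],s["gripper_width"])
v,u=np.mgrid[0:384,0:512];ok=d>0
X=(np.c_[((u-f["cx"])/f["fx"]*d)[ok],((v-f["cy"])/f["fy"]*d)[ok],d[ok]]-f["t"])@f["R"]
a=np.radians(-9);O=np.array([525.2,18.05]);D=X[:,:2]-O
Q=np.c_[D@[np.cos(a),np.sin(a)],D@[-np.sin(a),np.cos(a)],X[:,2]]
zb=float(sys.argv[1])
b=Q[(abs(Q[:,0])<80)&(abs(Q[:,1])<25)&(Q[:,2]>zb+2)&(Q[:,2]<zb+24)]
print("bar",len(b),b.min(0),b.max(0))
t=b[b[:,2]>zb+12]
if len(t): print("top",np.median(t,0),np.polyfit(t[:,0],t[:,1],1))
print("dx edge",b[:,0].min())
k=(abs(Q[:,2]-40)<4)&(abs(Q[:,1])<60)&(np.abs(np.abs(Q[:,0])-44)<7)
for sg in(1,-1):
    q=Q[k&(Q[:,0]*sg>0)]
    if len(q)>20: print("rail",sg,len(q),np.median(q[:,0]),q[:,1].min(),q[:,1].max())
k=(Q[:,2]>63)&(Q[:,2]<74)&(abs(abs(Q[:,0])-34)<8)&(abs(Q[:,1])<60)
for sx in(1,-1):
    for sy in(1,-1):
        q=Q[k&(Q[:,0]*sx>0)&(Q[:,1]*sy>0)]
        if len(q)>10: print("prong",sx,sy,len(q),np.median(q,0),q[:,1].min(),q[:,1].max())
cv2.imwrite("pics/%s.png"%sys.argv[2],f["pixels"][:,:,::-1])
E
python3 v.py 150 w3
```

```text
[525.72476968  19.88053437 130.91397104] [1.79967374e+02 1.30636934e-02 1.71037322e+02] [-0.61438833 -0.2948228  -2.54091817] 31.440205893723252
bar 6129 [-54.23186105 -24.25102645 152.10101819] [ 24.58497822  24.98770464 173.97074619]
top [-25.58360736   2.60646405 166.21939777] [-1.09845939e-04  2.47382426e+00]
dx edge -54.231861049838415
rail -1 464 -43.782057796285514 -47.981204871071085 51.715766225834955
prong -1 1 167 [-34.01527057  41.19059844  69.05835354] 35.46418405986979 47.68515638265257
prong -1 -1 172 [-33.835659   -40.27099769  68.95530056] -46.7787843650841 -34.612932488870705
```

View pics/w3.png

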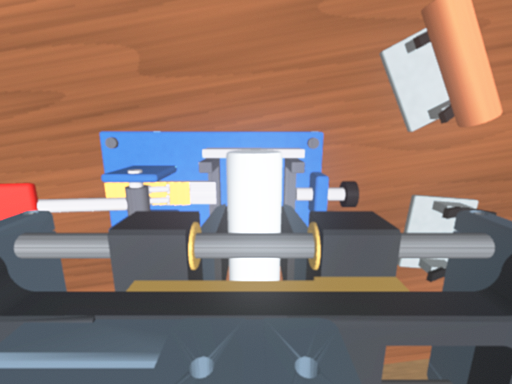

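Call:
{"fn": "send_rows", "kwargs": {
  "motion": [
    [-0.002,-0.003,-0.05,0,0,0,-1],
    [-0.002,-0.003,-0.1,0,0,0,-1],
    [-0.002,-0.003,-0.14,0,0,0,-1],
    [-0.002,-0.003,-0.165,0,0,0,-1],
    [-0.002,-0.003,-0.178,0,0,0,-1],
    [-0.002,-0.003,-0.184,0,0,0,-1],
    [-0.002,-0.003,-0.184,0,0,0,-1],
    [-0.002,-0.003,-0.184,0,0,0,-1]
  ]
}}

```text
time_s: 7.0
ee_pos: [524.5, 17.4, 39.5]
ee_rot: [180.0, 0.1, 171.0]
force: [0.1, 0.1, -1.4]
gripper_width: 31.6
gripper_force: 20.0
```

Call:
{"fn": "send_rows", "kwargs": {
  "motion": [
    [0,0.001,-0.002,0,0,0,-1],
    [0,0.001,-0.004,0,0,0,-1],
    [0,0.001,-0.005,0,0,0,-1],
    [0,0.001,-0.005,0,0,0,-1]
  ]
}}

```text
time_s: 7.5
ee_pos: [524.1, 17.9, 36.5]
ee_rot: [180.0, 0.0, 171.0]
force: [-1.0, 0.3, -1.4]
gripper_width: 31.5
gripper_force: 20.0
```

Call:
{"fn": "send_rows", "kwargs": {
  "motion": [
    [0,0,-0.001,0,0,0,-1],
    [0,0,-0.002,0,0,0,-1],
    [0,0,-0.002,0,0,0,-1]
  ]
}}

```text
time_s: 7.88
ee_pos: [524.1, 17.9, 36.4]
ee_rot: [180.0, 0.0, 171.0]
force: [-3.5, -0.0, 6.4]
gripper_width: 31.6
gripper_force: 20.0
```

Call:
{"fn": "send_rows", "kwargs": {
  "motion": [
    [0,0,0,0,0,0,-0.3],
    [0,0,0,0,0,0,-0.25],
    [0,0,0,0,0,0,-0.15],
    [0,0,0,0,0,0,0],
    [0,0,0,0,0,0,0.15],
    [0,0,0,0,0,0,0.15],
    [0,0,0,0,0,0,0.15]
  ]
}}

```text
time_s: 8.75
ee_pos: [524.1, 17.9, 35.4]
ee_rot: [180.0, -0.0, 171.0]
force: [0.5, 0.1, 0.9]
gripper_width: 52.4
gripper_force: 0.0
```

```bash
python3 v.py 56 w4; python3 -c "
from workcell import env
print(env.state()['force'],env.state()['gripper_width'])"
```

```text
[524.08260361  17.88792677  35.43027273] [ 1.79996061e+02 -4.80812219e-03  1.70977953e+02] [0.49441366 0.14834386 0.865767  ] 52.38607236868353
bar 5552 [-55.63067649 -15.14035525  58.68839471] [22.18325979 16.33836388 74.69576825]
top [-29.58685762   0.45328883  71.82300301] [5.28157762e-04 5.88771631e-01]
dx edge -55.63067649392719
rail -1 1408 -43.99918468822388 -48.51451910393658 52.14985904322778
prong -1 1 1239 [-34.32608033  11.75050933  69.63157481] 0.4267621959446888 47.78760035625062
prong -1 -1 1194 [-34.37989847 -11.01833598  69.59337579] -46.503142871694926 -0.06382993131283857
[-0.72675553 -0.76319698  0.64884336] 52.51324867745463
```

View pics/w4.png

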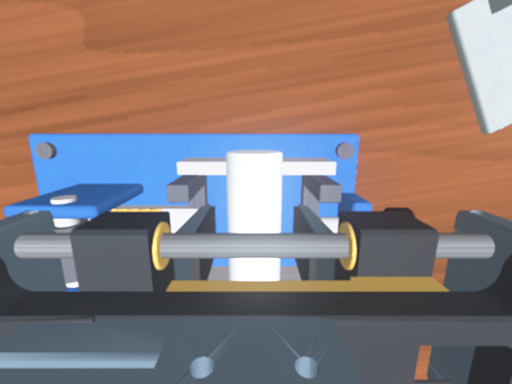

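The bar is released and lies across the rails, centred (top-line y≈0.5, end at −55.6). Next: rise straight up, shut the fingers, and go above the pad.

Call:
{"fn": "send_rows", "kwargs": {
  "motion": [
    [0,0,0.02,0,0,0,0.15],
    [0,0,0.06,0,0,0,0.15],
    [0,0,0.12,0,0,0,0.15],
    [0,0,0.2,0,0,0,-0.5],
    [-0.015,-0.1,0.2,0,0,0,-1],
    [-0.03,-0.2,0.2,0,0,0,-1],
    [-0.045,-0.3,0.18,0,0,0,-1],
    [-0.06,-0.38,0.15,0,0,0,-1],
    [-0.06,-0.403,0.13,0,0,0,-1],
    [-0.06,-0.403,0.13,0,0,0,-1],
    [-0.06,-0.403,0.13,0,0,0,-1],
    [-0.06,-0.403,0.13,0,0,0,-1]
  ]
}}

```text
time_s: 10.3
ee_pos: [494.7, -182.6, 101.1]
ee_rot: [180.0, 0.1, 171.1]
force: [0.7, 0.6, 0.5]
gripper_width: 0.5
gripper_force: 0.0
```

Run:
```python
from h import *
import pickle
from workcell import eyes
s,f=wrist();print(s["ee_pos"],s["force"])
hs=cv2.cvtColor(f["pixels"],cv2.COLOR_RGB2HSV).astype(int)
m=((hs[...,0]<8)|(hs[...,0]>172))&(hs[...,1]>180)&(hs[...,2]>100)
c=big(m);print(cv2.contourArea(c),rect(f,c,86),proj(f,s["ee_pos"]),c.reshape(-1,2).min(0),c.reshape(-1,2).max(0))
P=plane(f,c.reshape(-1,2),86);a=np.radians(-9);D=P[:,:2]-[525.2,18.05]
q=np.c_[D@[np.cos(a),np.sin(a)],D@[-np.sin(a),np.cos(a)]];print(q.min(0),q.max(0))
```

```text
[ 494.69564349 -182.60477261  101.06953534] [0.71553216 0.63928735 0.46265316]
63.5 [ 478.8 -181.9   30.1   15.3   84.5] [[252.12325486 228.00114253]] [229 190] [270 211]
[ -22.22078127 -219.86534448] [  -6.30315043 -190.09165039]
```

Call:
{"fn": "send_rows", "kwargs": {
  "motion": [
    [0,-0.002,-0.02,0,0,0,-1],
    [0,-0.002,-0.04,0,0,0,-1],
    [0,-0.002,-0.055,0,0,0,-1],
    [0,-0.002,-0.064,0,0,0,-1],
    [0,-0.002,-0.064,0,0,0,-1]
  ]
}}

```text
time_s: 10.98
ee_pos: [494.1, -184.9, 68.4]
ee_rot: [-180.0, -0.0, 171.0]
force: [-0.7, -1.9, 2.4]
gripper_width: 0.1
gripper_force: 1.4
```

Call:
{"fn": "send_rows", "kwargs": {
  "motion": [
    [0,0,-0.014,0,0,0,-1],
    [0,0,-0.028,0,0,0,-1],
    [0,0,-0.028,0,0,0,-1]
  ]
}}

```text
time_s: 11.35
ee_pos: [494.3, -184.5, 54.6]
ee_rot: [180.0, 0.0, 171.0]
force: [-0.3, -0.4, 5.5]
gripper_width: 0.3
gripper_force: 2.3
```

Call:
{"fn": "send_rows", "kwargs": {
  "motion": [
    [0,0,-0.006,0,0,0,-1],
    [0,0,-0.009,0,0,0,-1],
    [0,0,-0.009,0,0,0,-1]
  ]
}}

```text
time_s: 11.72
ee_pos: [494.4, -184.3, 52.0]
ee_rot: [180.0, 0.1, 171.0]
force: [-2.9, 1.6, 16.2]
gripper_width: 0.3
gripper_force: 7.8
```

Call:
{"fn": "send_rows", "kwargs": {
  "motion": [
    [0,0,0.03,0,0,0,-1],
    [0,0,0.06,0,0,0,-1],
    [0,0,0.086,0,0,0,-1],
    [0,0,0.086,0,0,0,-1],
    [0,0,0.086,0,0,0,-1]
  ]
}}

```text
time_s: 12.35
ee_pos: [493.6, -184.4, 92.5]
ee_rot: [180.0, -0.1, 171.0]
force: [0.3, -0.4, 0.4]
gripper_width: 0.3
gripper_force: 0.0
```

```bash
cat > j.py <<'E'
from h import *
import sys
from workcell import eyes
# jaw/bar state along vise y from top depth + picture
f=eyes.grab_frame("top");d=f["depth"]
v,u=np.mgrid[0:384,0:512];ok=d>0
X=(np.c_[((u-f["cx"])/f["fx"]*d)[ok],((v-f["cy"])/f["fy"]*d)[ok],d[ok]]-f["t"])@f["R"]
a=np.radians(-9);D=X[:,:2]-[526.2,18.4]
Q=np.c_[D@[np.cos(a),np.sin(a)],D@[-np.sin(a),np.cos(a)],X[:,2]]
k=(Q[:,2]>58)&(Q[:,2]<80)&(abs(abs(Q[:,0])-34)<8)&(Q[:,1]>-60)&(Q[:,1]<70)
h,e=np.histogram(Q[k][:,1],np.arange(-60,72,3));print([(int(x),int(n)) for x,n in zip(e,h) if n])
b=Q[(abs(abs(Q[:,0])-47)<6)&(abs(Q[:,1])<40)&(Q[:,2]>55)&(Q[:,2]<80)];print("bar",len(b),b.mean(0) if len(b) else "")
p=Q[(abs(Q[:,0])<15)&(Q[:,1]<-180)&(Q[:,1]>-230)&(Q[:,2]<100)];print("padz",np.median(p[:,2]) if len(p) else "")
E
python3 j.py
```

```text
[(-42, 3), (-39, 7), (-36, 7), (-33, 8), (-30, 7), (-15, 7), (-12, 8), (-9, 10), (-6, 9), (-3, 12), (0, 12), (3, 10), (6, 13), (9, 11), (12, 12), (15, 6), (33, 1), (36, 7), (39, 6), (42, 7), (45, 8), (48, 1)]
bar 85 [-0.46999032  1.75697741 68.46039363]
padz 83.36169609778139
```

Call:
{"fn": "send_rows", "kwargs": {
  "motion": [
    [0,0,-0.02,0,0,0,-1],
    [0,0,-0.045,0,0,0,-1],
    [0,0,-0.065,0,0,0,-1],
    [0,0,-0.078,0,0,0,-1],
    [0,0,-0.078,0,0,0,-1]
  ]
}}

```text
time_s: 13.02
ee_pos: [494.4, -184.8, 53.5]
ee_rot: [180.0, 0.0, 171.0]
force: [0.9, -1.8, 4.4]
gripper_width: 0.7
gripper_force: 2.3
```

Call:
{"fn": "send_rows", "kwargs": {
  "motion": [
    [0,0,-0.006,0,0,0,-1],
    [0,0,-0.008,0,0,0,-1],
    [0,0,-0.008,0,0,0,-1]
  ]
}}

```text
time_s: 13.4
ee_pos: [494.6, -184.7, 51.9]
ee_rot: [-180.0, 0.1, 171.0]
force: [-2.8, -1.0, 15.7]
gripper_width: 0.3
gripper_force: 8.3
```

Call:
{"fn": "send_rows", "kwargs": {
  "motion": [
    [0,0,0.03,0,0,0,-1],
    [0,0,0.06,0,0,0,-1],
    [0,0,0.086,0,0,0,-1],
    [0,0,0.086,0,0,0,-1],
    [0,0,0.086,0,0,0,-1]
  ]
}}

```text
time_s: 14.02
ee_pos: [493.5, -184.4, 92.4]
ee_rot: [180.0, -0.1, 171.0]
force: [-1.5, 0.7, -0.3]
gripper_width: 0.3
gripper_force: 0.0
```

```bash
python3 j.py
```

```text
[(-33, 3), (-30, 9), (-27, 6), (-24, 9), (-21, 2), (-15, 6), (-12, 10), (-9, 7), (-6, 12), (-3, 11), (0, 10), (3, 12), (6, 13), (9, 11), (12, 13), (15, 2), (36, 8), (39, 6), (42, 7), (45, 8), (48, 1)]
bar 85 [-0.75586171  1.99527774 68.41029388]
padz 82.75523348213908
```

Call:
{"fn": "send_rows", "kwargs": {
  "motion": [
    [0,0,-0.02,0,0,0,-1],
    [0,0,-0.045,0,0,0,-1],
    [0,0,-0.065,0,0,0,-1],
    [0,0,-0.078,0,0,0,-1],
    [0,0,-0.078,0,0,0,-1]
  ]
}}

```text
time_s: 14.7
ee_pos: [494.5, -184.8, 53.5]
ee_rot: [180.0, 0.0, 171.0]
force: [-0.5, -2.8, 5.4]
gripper_width: 0.3
gripper_force: 2.4
```

Call:
{"fn": "send_rows", "kwargs": {
  "motion": [
    [0,0,-0.006,0,0,0,-1],
    [0,0,-0.008,0,0,0,-1],
    [0,0,-0.008,0,0,0,-1]
  ]
}}

```text
time_s: 15.08
ee_pos: [494.6, -184.7, 51.9]
ee_rot: [-180.0, 0.1, 171.0]
force: [-4.3, 0.1, 18.2]
gripper_width: 0.5
gripper_force: 9.0
```

Call:
{"fn": "send_rows", "kwargs": {
  "motion": [
    [0,0,0.03,0,0,0,-1],
    [0,0,0.06,0,0,0,-1],
    [0,0,0.086,0,0,0,-1],
    [0,0,0.086,0,0,0,-1],
    [0,0,0.086,0,0,0,-1]
  ]
}}

```text
time_s: 15.7
ee_pos: [493.6, -184.4, 92.4]
ee_rot: [180.0, -0.1, 171.0]
force: [-0.1, 0.2, 0.2]
gripper_width: 0.4
gripper_force: 0.0
```

```bash
python3 j.py
```

```text
[(-27, 2), (-24, 6), (-21, 7), (-18, 9), (-15, 9), (-12, 7), (-9, 8), (-6, 9), (-3, 12), (0, 12), (3, 10), (6, 13), (9, 10), (12, 12), (15, 12), (18, 8), (33, 1), (36, 5), (39, 7), (42, 8), (45, 9), (48, 1)]
bar 85 [-0.50835459  5.13027623 68.43005878]
padz 83.05859078538984
```

Call:
{"fn": "send_rows", "kwargs": {
  "motion": [
    [0,0,-0.02,0,0,0,-1],
    [0,0,-0.045,0,0,0,-1],
    [0,0,-0.065,0,0,0,-1],
    [0,0,-0.078,0,0,0,-1],
    [0,0,-0.078,0,0,0,-1]
  ]
}}

```text
time_s: 16.38
ee_pos: [494.4, -184.8, 53.5]
ee_rot: [180.0, 0.0, 171.0]
force: [-0.1, -2.1, 4.5]
gripper_width: 0.3
gripper_force: 2.4
```

Call:
{"fn": "send_rows", "kwargs": {
  "motion": [
    [0,0,-0.006,0,0,0,-1],
    [0,0,-0.008,0,0,0,-1],
    [0,0,-0.008,0,0,0,-1]
  ]
}}

```text
time_s: 16.75
ee_pos: [494.6, -184.8, 51.9]
ee_rot: [-180.0, 0.1, 171.0]
force: [-2.7, -1.1, 19.5]
gripper_width: 0.4
gripper_force: 9.2
```

Call:
{"fn": "send_rows", "kwargs": {
  "motion": [
    [0,0,0.03,0,0,0,-1],
    [0,0,0.06,0,0,0,-1],
    [0,0,0.086,0,0,0,-1],
    [0,0,0.086,0,0,0,-1],
    [0,0,0.086,0,0,0,-1]
  ]
}}

```text
time_s: 17.38
ee_pos: [493.5, -184.4, 92.4]
ee_rot: [180.0, -0.1, 171.0]
force: [0.6, -0.0, 0.2]
gripper_width: 0.2
gripper_force: 0.0
```

```bash
python3 j.py
```

```text
[(-18, 1), (-15, 8), (-12, 7), (-9, 7), (-6, 8), (-3, 6), (0, 10), (3, 10), (6, 9), (9, 10), (12, 11), (15, 13), (18, 12), (21, 12), (24, 11), (27, 4), (36, 6), (39, 9), (42, 6), (45, 8), (48, 2)]
bar 86 [-1.09784705 13.68357282 68.43462604]
padz 83.54952245031153
```

Call:
{"fn": "send_rows", "kwargs": {
  "motion": [
    [0,0,-0.02,0,0,0,-1],
    [0,0,-0.04,0,0,0,-1],
    [0,0,-0.05,0,0,0,-1],
    [0,0,-0.05,0,0,0,-1]
  ]
}}

```text
time_s: 17.92
ee_pos: [494.1, -184.8, 67.6]
ee_rot: [-180.0, -0.0, 171.0]
force: [0.1, -2.5, 3.1]
gripper_width: 0.4
gripper_force: 1.5
```

Call:
{"fn": "send_rows", "kwargs": {
  "motion": [
    [0,0,-0.01,0,0,0,-1],
    [0,0,-0.014,0,0,0,-1],
    [0,0,-0.014,0,0,0,-1]
  ]
}}

```text
time_s: 18.3
ee_pos: [494.2, -184.8, 61.1]
ee_rot: [-180.0, 0.0, 171.0]
force: [-1.4, -3.4, 5.1]
gripper_width: 0.8
gripper_force: 2.2
```

Call:
{"fn": "send_rows", "kwargs": {
  "motion": [
    [0,0,-0.008,0,0,0,-1],
    [0,0,-0.01,0,0,0,-1],
    [0,0,-0.01,0,0,0,-1]
  ]
}}

```text
time_s: 18.68
ee_pos: [494.2, -184.5, 56.3]
ee_rot: [180.0, 0.0, 171.0]
force: [-0.4, -1.7, 5.8]
gripper_width: 0.6
gripper_force: 2.9
```

Call:
{"fn": "send_rows", "kwargs": {
  "motion": [
    [0,0,-0.004,0,0,0,-1],
    [0,0,-0.004,0,0,0,-1]
  ]
}}

```text
time_s: 18.92
ee_pos: [494.3, -184.4, 54.2]
ee_rot: [180.0, 0.0, 171.0]
force: [-1.0, -1.5, 6.2]
gripper_width: -0.0
gripper_force: 2.9
```

Call:
{"fn": "send_rows", "kwargs": {
  "motion": [
    [0,0,-0.006,0,0,0,-1],
    [0,0,-0.008,0,0,0,-1],
    [0,0,-0.008,0,0,0,-1]
  ]
}}

```text
time_s: 19.3
ee_pos: [494.4, -184.2, 52.0]
ee_rot: [180.0, 0.1, 171.0]
force: [-3.9, -0.6, 17.8]
gripper_width: 0.5
gripper_force: 8.7
```

Call:
{"fn": "send_rows", "kwargs": {
  "motion": [
    [0,0,0.03,0,0,0,-1],
    [0,0,0.06,0,0,0,-1],
    [0,0,0.086,0,0,0,-1],
    [0,0,0.086,0,0,0,-1],
    [0,0,0.086,0,0,0,-1]
  ]
}}

```text
time_s: 19.92
ee_pos: [493.6, -184.4, 92.5]
ee_rot: [180.0, -0.1, 171.0]
force: [-0.1, 0.2, -0.5]
gripper_width: 0.3
gripper_force: 0.0
```

```bash
python3 j.py
```

```text
[(-9, 4), (-6, 6), (-3, 10), (0, 7), (3, 10), (6, 7), (9, 11), (12, 9), (15, 12), (18, 11), (21, 11), (24, 12), (27, 12), (30, 12), (33, 7), (36, 7), (39, 7), (42, 7), (45, 7), (48, 2)]
bar 81 [-0.57896499 20.36099638 68.69831967]
padz 83.27356662541695
```

Call:
{"fn": "send_rows", "kwargs": {
  "motion": [
    [0,0,-0.02,0,0,0,-1],
    [0,0,-0.03,0,0,0,-1],
    [0,0,-0.034,0,0,0,-1],
    [0,0,-0.034,0,0,0,-1]
  ]
}}

```text
time_s: 20.48
ee_pos: [494.0, -184.8, 75.9]
ee_rot: [-180.0, -0.0, 171.0]
force: [-0.4, -1.0, 4.3]
gripper_width: 0.7
gripper_force: 1.4
```

Call:
{"fn": "send_rows", "kwargs": {
  "motion": [
    [0,0,-0.01,0,0,0,-1],
    [0,0,-0.016,0,0,0,-1],
    [0,0,-0.016,0,0,0,-1]
  ]
}}

```text
time_s: 20.85
ee_pos: [494.1, -185.3, 68.9]
ee_rot: [-179.9, 0.0, 171.0]
force: [-3.3, -3.5, 10.0]
gripper_width: 0.4
gripper_force: 5.3
```

Call:
{"fn": "send_rows", "kwargs": {
  "motion": [
    [0,0,-0.01,0,0,0,-1],
    [0,0,-0.016,0,0,0,-1],
    [0,0,-0.016,0,0,0,-1]
  ]
}}

```text
time_s: 21.22
ee_pos: [494.2, -185.4, 61.3]
ee_rot: [-179.9, 0.1, 171.0]
force: [-3.9, -3.0, 13.5]
gripper_width: 0.8
gripper_force: 6.6
```

Call:
{"fn": "send_rows", "kwargs": {
  "motion": [
    [0,0,-0.01,0,0,0,-1],
    [0,0,-0.014,0,0,0,-1],
    [0,0,-0.014,0,0,0,-1]
  ]
}}

```text
time_s: 21.6
ee_pos: [494.3, -185.0, 54.9]
ee_rot: [-180.0, 0.1, 171.0]
force: [-5.1, -1.0, 16.9]
gripper_width: 0.3
gripper_force: 8.5
```

Call:
{"fn": "send_rows", "kwargs": {
  "motion": [
    [0,0,-0.004,0,0,0,-1],
    [0,0,-0.008,0,0,0,-1],
    [0,0,-0.008,0,0,0,-1],
    [0,0,-0.008,0,0,0,-1]
  ]
}}

```text
time_s: 22.1
ee_pos: [494.4, -184.8, 51.8]
ee_rot: [-180.0, 0.1, 171.0]
force: [-5.2, 0.0, 22.9]
gripper_width: 0.3
gripper_force: 11.5
```

Call:
{"fn": "send_rows", "kwargs": {
  "motion": [
    [0,0,-0.003,0,0,0,-1],
    [0,0,-0.003,0,0,0,-1]
  ]
}}

```text
time_s: 22.35
ee_pos: [494.4, -184.8, 51.6]
ee_rot: [-180.0, 0.1, 171.0]
force: [-8.5, 0.7, 33.1]
gripper_width: 0.5
gripper_force: 16.1
```

Call:
{"fn": "send_rows", "kwargs": {
  "motion": [
    [0,0,0.02,0,0,0,-1],
    [0,0,0.05,0,0,0,-1],
    [0,0,0.09,0,0,0,-1],
    [0,0,0.14,0,0,0,-1],
    [0,0,0.2,0,0,0,-1],
    [-0.05,0,0.26,0,0,0,-1],
    [-0.05,0,0.26,0,0,0,-1],
    [-0.05,0,0.26,0,0,0,-1]
  ]
}}

```text
time_s: 23.35
ee_pos: [469.0, -184.2, 176.6]
ee_rot: [179.9, -0.1, 171.0]
force: [-0.0, 0.1, 0.0]
gripper_width: 0.4
gripper_force: 0.0
```

```bash
python3 j.py
python3 - <<'E'
from h import *
from workcell import eyes
a=eyes.grab_frame("top")["pixels"][150:260,240:400,::-1]
b=eyes.grab_frame("scene")["pixels"][110:240,150:300,::-1]
cv2.imwrite("pics/end.png",np.hstack([cv2.resize(a,(400,300)),cv2.resize(b,(400,300))]))
E
```

```text
[(-9, 1), (-6, 8), (-3, 8), (0, 8), (3, 10), (6, 8), (9, 10), (12, 9), (15, 11), (18, 11), (21, 13), (24, 10), (27, 11), (30, 14), (33, 11), (36, 7), (39, 8), (42, 7), (45, 8), (48, 2)]
bar 82 [-1.46770483 20.9760922  68.79028992]
padz 87.03747826941974
```

View pics/end.png

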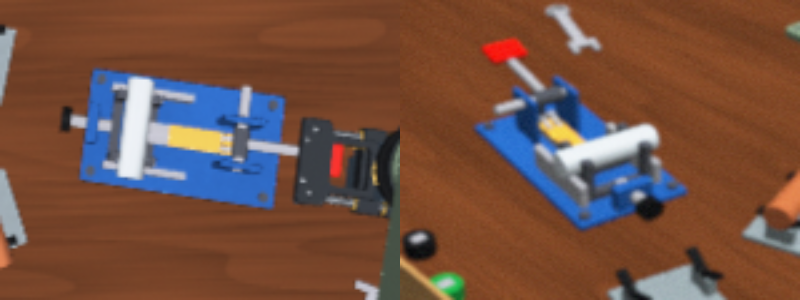

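The bar sits tight between jaw and anvil, on the rails and centred, in both halves of the picture (about (137,125) and (610,148)). The lever is back up with its pad at 87 mm, and the gripper is clear. The last stroke was stiff from mid-travel and went to the hard stop, so I'm stopping here.

```bash
python3 -c "
from workcell import env
print(env.job_done())"
```

```text
the job is handed in; nothing more can be done
None
```

I handed the job in at about 23 s: the aluminium bar is clamped in the vise after 6 full strokes, the lever is back up, and the copper bar was never touched. The hand-in returned no verdict. The last stroke was stiff from mid-travel to the stop, which I took as the first firm grip.

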